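# Find and seat the rocking lid of a dental model box

## Robot

A 7-joint arm with a two-finger parallel gripper is mounted at the origin on the work surface. World frame = base frame: x ahead of the robot, y to its left, z up, the work surface at z = 0. Lengths are in m, angles in rad, forces in N, time in s.
With the tool pointing down it reaches from about 0.4 to 0.85 m from the base axis. Payload 6.9 kg.
Tool frame: the origin (TCP) lies midway between the tips of the shut fingers; the grasp point (between the pads) lies robot.hold_point_z behind it (robot.hold_point_z is the distance from the TCP to the grasp point, in m); x points along the fingers, y is the direction in which the jaws open and shut, and the axes are right-handed (so a half turn about x gives the same grasp; the last joint's range is limited). The gripper opens to 85 mm and grips with 20 to 120 N. Pads are 22 mm wide; open, the fingers measure 114 mm over their backs; the gripper's body (76 mm by 85 mm) begins 54 mm behind the grasp point. The pads swing forward as they close: fully open they stand 13 mm farther back than shut.
Start: joints at [-1.091, 0.507, -0.238, 1.5, 0.126, 1.149, -0.155], TCP at [0.228, 0.582, 0.231] pointing down, gripper open.
Joint ranges: [-3.08, 3.08], [-0.24, 2.05], [-1.43, 1.35], [0, 2.5], [-1.52, 4.66], [0.17, 1.96], [-2.89, 2.89]. Speed limits (rad/s): [2.39, 2.39, 3.14, 3.14, 3.14, 3.14, 3.14].

## Interface

Orientations are given as [roll, pitch, yaw] about the fixed x, y, z axes, in that order (R = Rz(yaw) Ry(pitch) Rx(roll)).
In Python, from cell import robot gives the robot as it stands. Calls block until the motion is done:
- robot.move_ptp(position, orientation): joint-space move of the TCP to a pose.
- robot.movel(position, rot=None, velocity=0.15): straight line of the TCP; rot=None keeps the orientation; velocity is the mean speed in m/s.
- robot.move_j(angles): joint-space move.
- robot.set_gripper(opening): opening from 0.0 (shut) to 1.0 (fully open); the grip force is fixed at half the most; returns when the fingers have stopped.
- robot.pause(seconds).
- robot.inverse_kinematics(position, orientation): joint angles nearest the present ones, or None.
- robot.state(): the state.
- robot.read_camera(name): name is "scene" or "top"; returns the picture (420x560x3 uint8, red, green, blue); there is no depth.
- robot.camera_params(name): a dict with "mtx" (3x3 intrinsics, pixels), "eye" and "orientation" of the camera in the world. Camera axes: x right, y down, z forward; pixel columns grow to the right and rows downward; lengths in m; the calibration is good to about 2 mm. A picture is of the moment at which its call begins. camera_params takes no time and is no camera call.
A pose or a line that the arm cannot do raises robot.MotionError and nothing moves.
- robot.hand_in(): hands the job in, once; it reports no verdict.
The state is a dict: "time_s": time; "joint_pos": joint angles; "joint_velocities": joint speeds; "effort": joint torques, N m; "position": TCP position; "tool_rot": TCP orientation; "force": force on the tool from outside, world axes, zero at the start; "ft_torque": the same for the moment, N m; "finger_gap": opening from 0.0 (shut) to 1.0 (fully open).
Only numpy, scipy, OpenCV 4.12 (cv2) and the standard library are available. Lean on these libraries where they do the work, as an engineer would, in place of code of your own. Each camera call takes 0.05 s, during which the arm holds its last target. There are 200 camera calls.

## Task

One of the four model boxes on the mat has a lid that is not home. Press down on one end of each lid in turn with a fingertip until you find the lid that rocks, then push that lid along its box by its end until it drops home and lies flat and flush on the rim, like the other three. Do not lift or pick up any lid, leave the good lids home and do not disturb the other things on the bench.

Things in the scene. Friction and masses are not known exactly. Their poses are not given: they have to be found in the camera images.
- box_1: grey model box, one of four identical, fixed on the mat: rim outline 130 mm (its x) x 78 mm (y), 40 mm high; origin at the centre of its underside, z up, -x end nearer the robot. Flat rim, 11 mm wide at the ends, 10 mm at the sides
- box_2: another box, same as box_1. Inside every box two divider walls cross the middle, tops level with the rim, each 4 mm thick, with a 10 mm slot between them that runs along y and is centred on x = 0
- box_3: another box, same as box_1
- box_4: another box, same as box_1
- lid_1: loose white lid of box_1: flat plate 128 mm (its x, along the box) x 76 mm x 6 mm thick, 65 to 110 g; origin at the centre of the plate's underside, top 6 mm above it. Under its middle a rib 5 mm wide, 5 mm deep, 46 mm long along y
- lid_2: loose lid of box_2, same as lid_1. Any lid that is home: its rib is down in the slot, the plate lies flat on the rim, origin 40 mm above the box's origin and within 2.5 mm of the box's middle along x; pressing an end 30 to 50 mm from the middle moves nothing
- lid_3: loose lid of box_3, same as lid_1. A lid not home: its rib stands on a divider wall, so it lies about 7 mm off the box's middle along x and 5 mm high, balanced level. Pressed 30 to 50 mm from the middle, that end tips down 5 mm onto the rim (tilt 0.085 rad) and the other rises (35 mm out, the finger stops 3 mm higher than on a home lid); let go, it rocks to and fro, then levels
- lid_4: loose lid of box_4, same as lid_1. To seat a lid that is not home, push its overhanging end face towards the box's middle: it slides with under 3 N, and the rib drops into the slot by itself once the lid is within 2.5 mm of the middle. The end faces are free; a fingertip 2 mm above rim height does it
- arch_model: bystander, to be left alone: horseshoe plaster dental cast, 70 x 55 x 22 mm high, standing on the mat; origin at the centre of its underside
- blank_disc: bystander, to be left alone: white zirconia milling blank, disc 98 mm across, 15 mm thick, lying on the bench; origin at the centre of its underside
- wax_knife: bystander, to be left alone: wax knife lying on the mat between two boxes, 176 mm long along its x axis, 11 mm high; origin at the centre of its underside
- powder_jar: bystander, to be left alone: small jar, 28 mm across, 36 mm high, on the mat between two boxes; origin at the centre of its underside
- mouse: bystander, to be left alone: black computer mouse, 105 x 60 x 33 mm, on the bench; origin at the centre of its underside
- bur_block: bystander, to be left alone: aluminium block with milling burs, 90 (its x) x 24 x 43 mm high, on the mat between two boxes; origin at the centre of its underside
- plaster_bowl: bystander, to be left alone: mixing bowl, 110 mm across, 60 mm high, on the bench; origin at the centre of its underside
There are look-alikes about, which are no part of the job. What is shaped like the lid_1 but black, blue or green is not meant.

How it is judged:
By the outcome, as a careful person would: the job done as asked, in the order asked, and still so for the second after the job is handed in, with the robot touching nothing.
It also fails if it takes over 51 s, if anything falls off the work surface, if the arm or the gripper's body presses on something with over 40 N, if the wrist force passes 120 N, or if a joint passes its speed limit or range.

## Working session

There is one attempt and no reset: what is moved stays moved. The work goes in short steps, each a Python script; the robot and the scene stay as the last script left them, time stands still between calls to the robot, and variables do not carry over. Pictures are saved under pics/ and viewed, about 8 in all and at most 12, crops included, and the job is handed in when it is done.

```bash
ls; mkdir -p pics
python3 - <<'E'
from cell import robot
import cv2
for n in("top","scene"):
    im=robot.read_camera(n); cv2.imwrite(f"pics/{n}0.png",im[:,:,::-1]); p=robot.camera_params(n); print(n,p)
print(robot.state(),robot.hold_point_z)
E
```

```text
pics
top {'mtx': array([[436.64799632,   0.        , 280.01242806],
       [  0.        , 436.64799632, 203.5144326 ],
       [  0.        ,   0.        ,   1.        ]]), 'eye': array([ 0.36595995, -0.05305564,  1.37375849]), 'orientation': array([-3.09047001e+00, -1.05633389e-03, -1.57627806e+00])}
scene {'mtx': array([[473.98054856,   0.        , 282.82081861],
       [  0.        , 473.98054856, 205.29360826],
       [  0.        ,   0.        ,   1.        ]]), 'eye': array([ 1.0486152 , -0.82337848,  0.87992735]), 'orientation': array([-2.25684122e+00,  2.87955549e-04,  6.68982594e-01])}
{'time_s': 0.1, 'joint_pos': array([-1.09150301,  0.50827725, -0.23752661,  1.50099089,  0.12569562,
        1.14889074, -0.15478854]), 'joint_velocities': array([-0.00108112, -0.00391717,  0.00020694, -0.00232632,  0.00099817,
        0.00242162,  0.00180164]), 'effort': array([-4.03759856e-03, -6.21835542e+01, -2.19491512e+00, -2.50204003e+01,
        1.23282612e-02,  7.80349685e-03, -3.26331781e-05]), 'position': array([0.22813117, 0.58141961, 0.23051632]), 'tool_rot': array([-1.55855543,  1.56921714, -1.93233643]), 'force': array([-0.25986305,  0.32968691,  0.53156097]), 'ft_torque': array([ 9.47672742e-05, -2.53639675e-02,  2.72699341e-02]), 'finger_gap': 1.0029511464210312} 0.0187
```

View pics/top0.png

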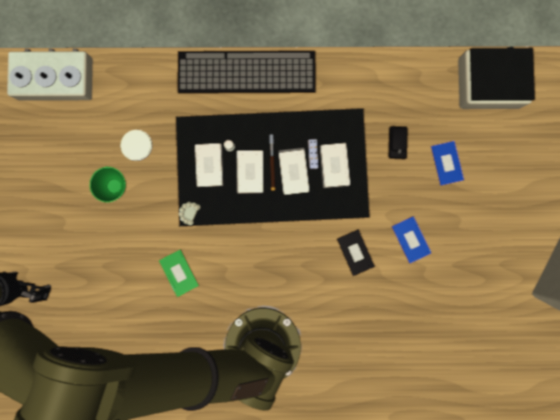

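View pics/scene0.png

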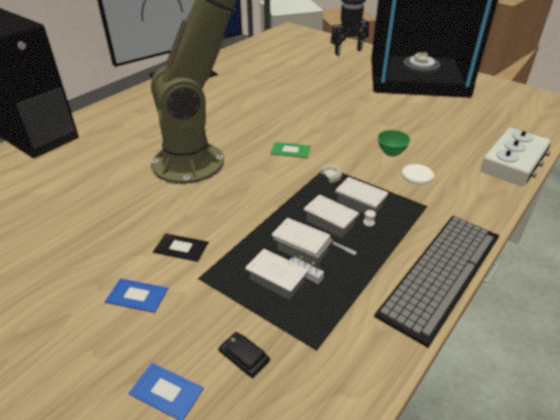

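The top view shows four white lids on the black mat, at about (208,165), (250,172), (294,171) and (335,165). The green (179,273), black (355,252) and blue (411,240), (447,163) plates look alike but are the wrong colour and off the mat. I'll measure the four white ones and check them in a crop.

```bash
cat > h.py <<'E'
from cell import robot
import cv2, numpy as np
from scipy.spatial.transform import Rotation as R
P={n:robot.camera_params(n) for n in("top","scene")}
def ray(n,uv,z):
    p=P[n]; d=R.from_euler('xyz',p['orientation']).apply(np.linalg.inv(p['mtx'])@[uv[0],uv[1],1])
    return p['eye']+d*(z-p['eye'][2])/d[2]
def proj(n,X):
    p=P[n]; c=p['mtx']@R.from_euler('xyz',p['orientation']).inv().apply(np.array(X)-p['eye']); return c[:2]/c[2]
def lids(im,th=190):
    """(centre x,y, yaw, L, W, corners px) per white lid on the mat, left to right"""
    m=(im.min(2)>th).astype(np.uint8); out=[]
    for c in cv2.findContours(m,cv2.RETR_EXTERNAL,cv2.CHAIN_APPROX_NONE)[0]:
        u,v=c[:,0].mean(0)
        if cv2.contourArea(c)<500 or not(180<u<365 and 110<v<222): continue
        w=np.array([ray("top",q,.046)[:2] for q in c[:,0]],np.float32)
        (cx,cy),(a,b),_=r=cv2.minAreaRect(w); B=cv2.boxPoints(r)
        e=max((B[1]-B[0],B[2]-B[1]),key=np.linalg.norm); e=e*np.sign(e[0])
        out.append((cx,cy,np.arctan2(e[1],e[0]),max(a,b),min(a,b),B))
    return sorted(out,key=lambda t:-t[1])
E
python3 - <<'E'
from h import *
im=np.mean([robot.read_camera("top") for _ in range(4)],0).astype(np.uint8)
np.save("top.npy",im)
crop=im[100:230,170:375]; big=cv2.resize(crop,None,fx=3.9,fy=3.9,interpolation=cv2.INTER_CUBIC)[:,:,::-1].copy()
print(im[165,190:230].min(1), im[135:195,208].min(1))
for l in lids(im):
    print(np.round(l[:5],4))
    q=np.array([(proj("top",[*b,.046])-[170,100]+.5)*3.9 for b in l[5]]).astype(int)
    cv2.polylines(big,[q],True,(0,0,255),1)
cv2.imwrite("pics/crop.png",big)
E
```

```text
[ 20  20  20  21  35  86 151 190 200 201 202 202 201 196 190 187 186 186
 188 189 189 189 191 197 201 204 205 204 204 195 168 118  66  33  21  19
  19  20  20  19] [ 20  19  19  20  20  20  21  35  89 154 189 199 201 201 201 201 201 201
 202 201 201 198 193 190 190 189 190 190 190 190 188 187 187 187 188 188
 189 193 200 204 206 206 206 206 206 207 206 207 207 202 178 113  47  22
  20  20  20  20  20  20]
[0.5542 0.164  0.0467 0.1205 0.0698]
[ 0.5325  0.038  -0.0033  0.1199  0.0704]
[ 0.5309 -0.097   0.1108  0.1211  0.0708]
[ 0.5522 -0.2232  0.0886  0.1204  0.0699]
```

View pics/crop.png

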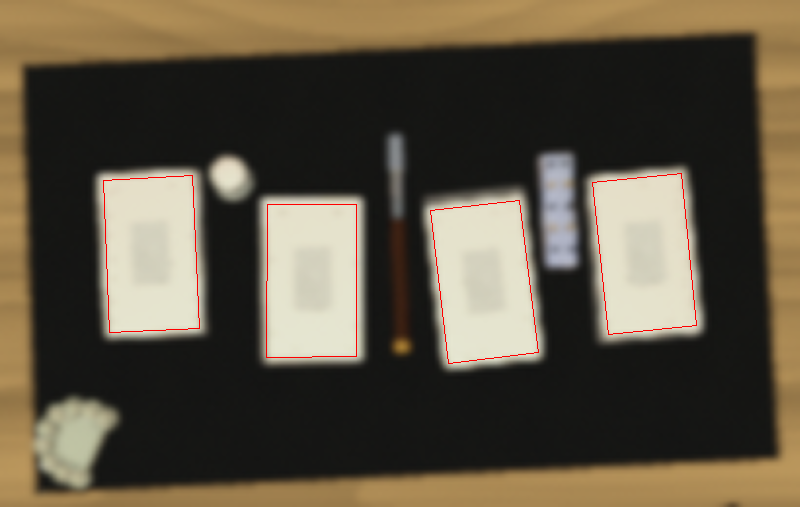

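The four white lids sit on boxes on the mat, with crop centres at (152,253), (312,280), (485,280) and (645,253). On the third, a grey rim shows beyond the far (+x) end, so that lid probably lies off towards the robot. I'll press the near end of each in turn, from left to right.

```bash
cat >> h.py <<'E'
D=np.pi/2
def at(l,d,z):
    return [l[0]+d*np.cos(l[2]),l[1]+d*np.sin(l[2]),z]
def press(l,d=-.042):
    robot.move_ptp(at(l,d,.085),[0,D,l[2]])
    robot.movel(at(l,d,.054)); f0=robot.state()['force'][2]
    for z in (.050,.049,.048,.047,.046,.045,.044):
        robot.movel(at(l,d,z),velocity=.03); s=robot.state(); f=s['force'][2]-f0
        print(f"{z:.4f} {s['position'][2]:.4f} F{f:.1f}",end=" | ")
        if f>4: break
    print("t",s['time_s'])
    robot.movel(at(l,d,.085)); return s['position'][2]
E
python3 - <<'E'
from h import *
L=lids(np.load("top.npy"))
robot.set_gripper(0); print(robot.state()['time_s'])
robot.move_ptp(at(L[0],-.042,.15),[0,D,L[0][2]]); print(robot.state()['time_s'],robot.state()['position'])
press(L[0]); print(robot.state()['time_s'])
E
```

```text
1.0667
2.925 [0.51220731 0.16334675 0.15022044]
0.0500 0.0507 F0.7 | 0.0490 0.0492 F1.8 | 0.0480 0.0491 F11.7 | t 4.4333
4.8333
```

Run:
```python
from h import *
L=lids(np.load("top.npy"))
for l in L[1:3]: press(l)
im=robot.read_camera("top"); cv2.imwrite("pics/c2.png",cv2.resize(im[130:220,180:365],None,fx=4.2,fy=4.2,interpolation=cv2.INTER_CUBIC)[:,:,::-1])
print(robot.state()['time_s'])
```

```text
0.0500 0.0503 F0.1 | 0.0490 0.0492 F0.6 | 0.0480 0.0491 F13.0 | t 6.5417
0.0500 0.0510 F2.8 | 0.0490 0.0507 F14.2 | t 8.45
8.8917
```

Lid 3 stops 1.6 mm higher than lids 1 and 2, which is what a tipped lid should give at 42 mm out. I'll press it again 34 mm out, where a rocker should stop higher still, and measure its direction of offset from a picture.

Run:
```python
from h import *
L=lids(np.load("top.npy")); l=L[2]
press(l,-.034)
robot.movel(at(l,-.15,.085)); robot.pause(.3)
im=np.mean([robot.read_camera("top") for _ in range(3)],0).astype(np.uint8)
cv2.imwrite("pics/c3.png",cv2.resize(im[120:220,215:360],None,fx=5.4,fy=5.4,interpolation=cv2.INTER_CUBIC)[:,:,::-1])
for k in lids(im): print(np.round(k[:5],4))
print(robot.state()['time_s'],robot.state()['position'])
```

```text
0.0500 0.0513 F12.5 | t 9.7833
[0.5536 0.1642 0.0467 0.1234 0.0708]
[ 0.534   0.038  -0.0033  0.123   0.0704]
[ 0.5301 -0.0968  0.1108  0.126   0.0717]
[ 0.5512 -0.2232  0.0859  0.1233  0.0709]
11.5417 [ 0.38197699 -0.11350251  0.08494848]
```

View pics/c3.png

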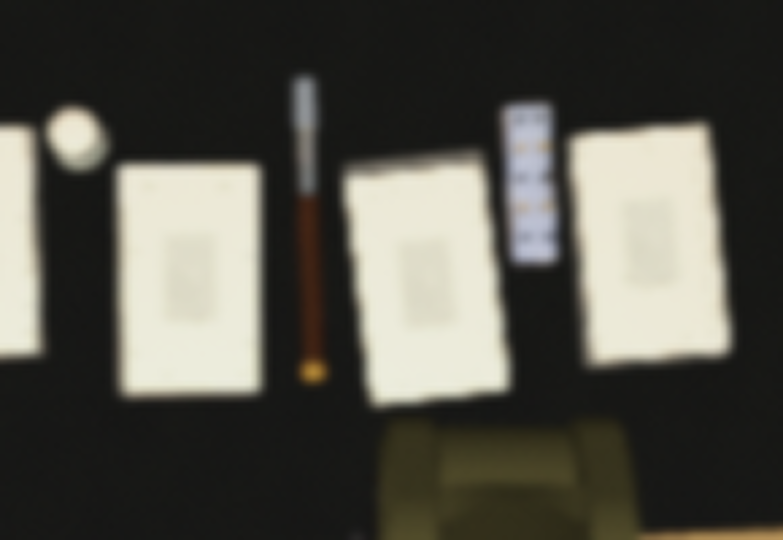

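The second press stopped at 51.3 mm at 34 mm out, against 50.7 at 42 mm and 49.1 on the home lids. That is the slope of a tipped lid, so lid 3 rocks. The picture shows its grey rim bare at the far end (415,160), so the lid overhangs the near end. I'll push it towards +x with the tip at z≈45 mm, 2 mm above a rim at about 43 mm.

Run:
```python
from h import *
l=lids(np.load("top.npy"))[2]; u=np.array([np.cos(l[2]),np.sin(l[2]),0]); z=.0452
robot.movel(at(l,-.095,.085)); robot.movel(at(l,-.095,z)); robot.pause(.2)
f0=robot.state()['force']@u; d=-.085; robot.movel(at(l,d,z),velocity=.05); c=None
while d<-.055:
    d+=.001; robot.movel(at(l,d,z),velocity=.03); s=robot.state(); f=-(s['force']@u-f0)
    print(f"{d*1e3:.0f}:{f:.1f}",end=" ")
    if c is None and f>.5: c=d
    if f>6 or (c and d-c>.0065): break
print("contact",c,s['position'],s['time_s'])
```

```text
-84:0.9 -83:-0.1 -82:-0.1 -81:0.7 -80:-0.7 -79:-0.0 -78:0.3 -77:-0.4 contact -0.084 [ 0.45448141 -0.10544279  0.04520205] 15.025
```

Run:
```python
from h import *
L=lids(np.load("top.npy")); l=L[2]; u=np.array([np.cos(l[2]),np.sin(l[2]),0]); z=.0452
f0=0
for d in np.arange(-.076,-.0665,.001):
    robot.movel(at(l,d,z),velocity=.03); s=robot.state(); print(f"{d*1e3:.0f}:{-(s['force']@u):.1f}",end=" ")
    if -(s['force']@u)>6: break
im=np.mean([robot.read_camera("top") for _ in range(3)],0).astype(np.uint8)
cv2.imwrite("pics/c4.png",cv2.resize(im[120:220,215:360],None,fx=5.4,fy=5.4,interpolation=cv2.INTER_CUBIC)[:,:,::-1])
print(s['position'],s['time_s'])
```

```text
-76:-0.3 -75:0.5 -74:-0.9 -73:0.3 -72:-0.2 -71:0.3 -70:0.2 -69:1.2 -68:-0.8 -67:0.8 [ 0.46440206 -0.10436647  0.04519758] 17.525
```

View pics/c4.png

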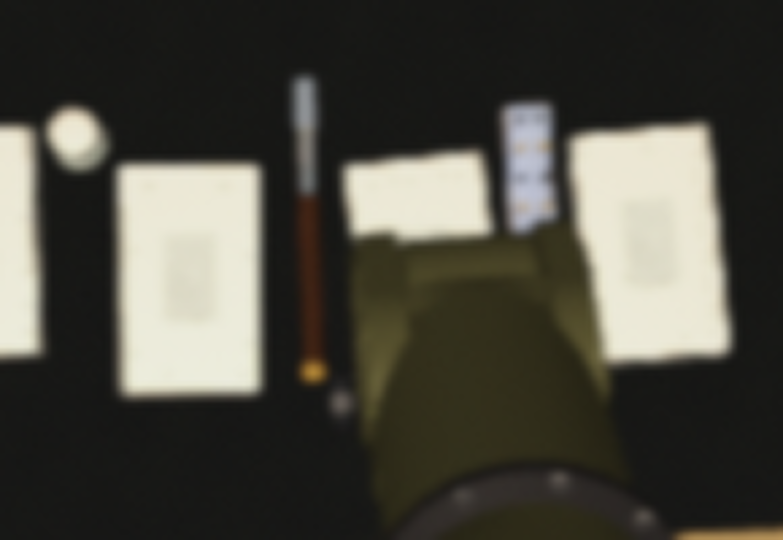

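The bare rim at the far end (415,157) is now covered, so the lid has moved. I'll back off, measure again and press both ends to check that it's home.

Run:
```python
from h import *
L=lids(np.load("top.npy")); l=L[2]
robot.movel(at(l,-.095,.0452)); robot.movel(at(l,-.15,.1)); robot.pause(.2)
im=np.mean([robot.read_camera("top") for _ in range(3)],0).astype(np.uint8)
cv2.imwrite("pics/c5.png",cv2.resize(im[120:220,215:360],None,fx=5.4,fy=5.4,interpolation=cv2.INTER_CUBIC)[:,:,::-1])
for k in lids(im): print(np.round(k[:5],4))
press(l,-.035); 
press(l,.045)
robot.movel(at(l,-.05,.2),velocity=.25); robot.move_ptp([.4,.35,.25],[0,D,.1]); robot.pause(.3)
im=robot.read_camera("scene"); cv2.imwrite("pics/s5.png",cv2.resize(im[130:310,190:440],None,fx=3.2,fy=3.2,interpolation=cv2.INTER_CUBIC)[:,:,::-1])
print(robot.state()['time_s'])
```

```text
[0.5536 0.1642 0.0467 0.1234 0.0708]
[ 0.534   0.038  -0.0033  0.123   0.0704]
[ 0.5362 -0.0961  0.1104  0.125   0.0713]
[ 0.5512 -0.2232  0.0859  0.1233  0.0709]
0.0500 0.0505 F-1.1 | 0.0490 0.0491 F0.2 | 0.0480 0.0491 F12.6 | t 20.7
0.0500 0.0505 F0.2 | 0.0490 0.0492 F0.2 | 0.0480 0.0491 F9.6 | t 22.6583
25.85
```

View pics/c5.png

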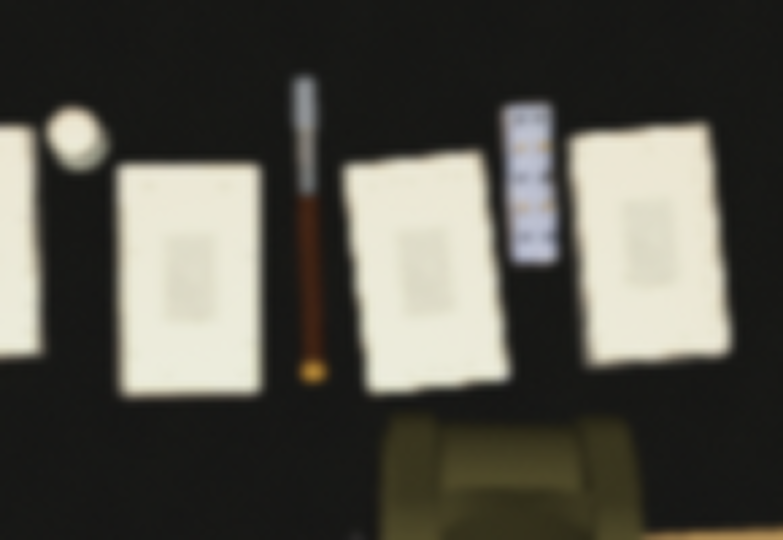

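View pics/s5.png

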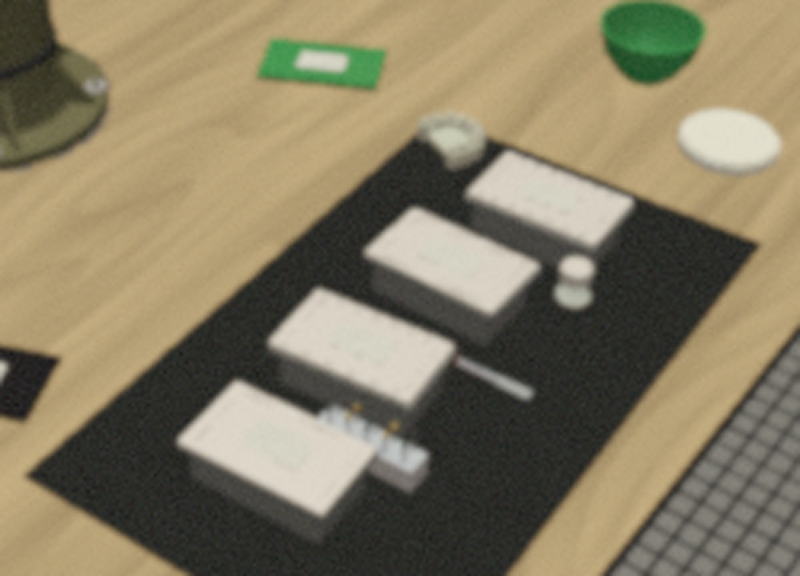

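In both views lid 3 (crop centre (427,272)) now lies flat over its box with no bare rim. Both ends stop at 49.1 mm, the same as the home lids, and the bystanders haven't moved. The arm is clear, so I'll hand in.

```bash
python3 -c "
from cell import robot
robot.hand_in(); print(robot.state()['time_s'])"
```

```text
the job is handed in; nothing more can be done
the job is handed in; nothing more can be done
```

The rocking lid was the third from the left in the top view, and it is now home. I handed the job in at about 26 s on the robot clock, under the 51 s limit.

**Finding it:** I pressed the near end of each lid, working from the left. The first two stopped firmly at 49.1 mm. The third stopped at 50.7 mm when pressed 42 mm out and at 51.3 mm when pressed 34 mm out, which is the slope of a tipped lid. I stopped there, so the fourth lid was never pressed. In the pictures it looked home.

**Seating it:** I pushed the third lid by its near end, away from the robot, with the shut fingertips about 2 mm above the rim. It moved about 6 mm. The push forces were too small to tell from sensor noise, so I could not feel the contact or the drop.

**Last checks:**
- **Lid 3:** both ends now stop firmly at 49.1 mm, the same as the home lids, and no rim shows at its far end.
- **Other lids and bystanders:** the other lids measured the same before and after the push. The jar, knife and bur block beside the boxes are where they were, and the cast, bowl and disc look undisturbed in the last scene picture.
- **Heights:** all the stop heights were about 3 mm above the nominal 46 mm. I took this to be the thickness of the mat and compared lids with each other instead of with the nominal figure.

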